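Turn the griddle plate over and switch to three

TASK

The reversible griddle plate lies with its smooth cream side up. Push it along the deck so that it climbs the splash guard and leans there on its edge, then tip it back over so that it lies flat on the deck with its dark ribbed side up, and then turn the dial to the three-dot mark. Leave the mug, the jar and the tin where they stand.

Things in the scene. Friction and masses are not known exactly. Their poses are not given: they have to be found in the camera images.
- griddle: Fixed grey table-top griddle, standing sideways to the robot. Origin on the worktop under the deck; y points from its sloping control panel to its splash guard, z up, x away from the robot. Flat steel deck 60 mm above the worktop, from x = -75 to +85 and y = -150 to +125 mm. Beyond the deck's -y edge (y = -150 to -216 mm) the panel slopes down 35 degrees and carries the dial.
- splash_guard: Bent aluminium sheet fixed along the deck's +y side, 156 mm long in x, axes as the griddle's. Origin: middle of its foot line on the deck, 55 mm along +y from the griddle's origin. It rises away from the foot: 35 degrees steep to y 18, z 13 mm; 55 degrees to y 35, z 37; 75 degrees to the rim at y 44, z 68 (rim 6 mm thick, top at z 71). Behind the rim (greater y) is free space. Smooth.
- plate: Loose slab 110 (x) x 120 (y) x 16 (z) mm, 0.2-0.42 kg. Origin: its centre; +z out of the cream face, -z out of the ribbed face. Starts flat on the deck, its +y edge near the guard's foot. Pushed low on its -y edge, its +y edge climbs the guard; with its lower edge at the foot it leans by itself at about 60 degrees, top edge about 30 mm above the rim, where it can be hooked from behind.
- dial (a joint): Dial with five clicks 25 degrees (0.436 rad) apart: 0 at the dash, then 0.436, 0.873, 1.309, 1.745 rad at one, two, three, four white dots. Grows clockwise as seen facing the panel; stops at both ends. Let go, it snaps to the nearest click; about 0.04 N m turns it. Starts below three.
- dial_grip (a point): Point on the dial's axis 22 mm above the panel, at the height to grip; turns with the dial. z: the dial's axis, 35 degrees from vertical, leaning to the griddle's -y side; x: along the grip bar to its white pointer end. The black bar is 40 mm long (x), 12 mm thick (y), from 8 to 32 mm above the panel, on a round skirt 42 mm wide, 10 mm high.
- mug: Green and white mug, 78 x 116 x 101 mm, bystander; origin at the centre of its underside.
- jar: Glass jar with black lid, 63 mm wide, 94 mm high, bystander; origin at the centre of its underside.
- tin: Closed food tin, 75 mm wide, 58 mm high, bystander; origin at the centre of its underside.

How it is judged:
By the outcome, as a careful person would: the job done as asked, in the order asked, and still so for the second after the job is handed in, with the robot touching nothing.
It also fails if it takes over 51 s, if anything falls off the work surface, if the arm or the gripper's body presses on something with over 40 N, if the wrist force passes 120 N, or if a joint passes its speed limit or range.

ROBOT

A 6-joint arm with a two-finger parallel gripper is mounted at the origin on a cart in front of the work surface, level with it; the furniture and walls round the work are solid. World frame = base frame: x ahead of the robot, y to its left, z up, the work surface at z = 0. Lengths are in m, angles in rad, forces in N, time in s.
With the tool pointing down it reaches from about 0.35 to 0.975 m from the base axis. Payload 17.4 kg.
Tool frame: the origin (TCP) lies at the very end of the fingers, on their centre line; the grasp point (between the pads) lies 19 mm behind it; z points along the fingers, y is the direction in which the jaws open and shut (so a half turn about z gives the same grasp; the last joint's range is limited). The gripper opens to 85 mm and grips with 20 to 120 N. Pads are 22 mm wide; open, the fingers measure 114 mm over their backs; the gripper's body (76 mm by 85 mm) begins 54 mm behind the grasp point. The pads swing forward as they close: fully open they stand 13 mm farther back than shut.
Start: joints at [1.153, 0.116, 1.442, -0, 1.584, -0.038], TCP at [0.25, 0.627, 0.231] pointing down, gripper open.
Joint ranges: [-2.83, 2.83], [-0.83, 2.19], [0.07, 2.5], [-1.14, 4.28], [0.01, 3], [-2.97, 2.97]. Speed limits (rad/s): [1.89, 1.89, 2.22, 3.14, 3.14, 3.14].

INTERFACE

Orientations are given as [roll, pitch, yaw] about the fixed x, y, z axes, in that order (R = Rz(yaw) Ry(pitch) Rx(roll)).
In Python, from rig import manip, imaging, order gives the robot as it stands.
- The arm moves only by the tool send_rows, never from a script. Its argument "series" is a list of rows, each a list of 7 numbers: the shift along the tool's x, y, z as a fraction of full scale, then the turn, a rotation vector about the tool's x, y, z as a fraction of full scale, then the closure, from -1 (fully open) to 1 (shut), so that 0 is half open. A call has 1 to 20 rows; each row shifts and turns the commanded pose from where the row before left it, along the tool's axes as they then stand; what a row does not reach is not made up. Full scale, the value 1, is 0.2 m for a shift and 180 degrees for a turn. A row lasts 1/8 s, in which the tool goes at most 62.5 mm and 10.7 degrees, less where a joint would pass 70% of its speed; a pose out of reach is approached as far as the arm can. A call with a number of a shift or a turn outside -1 to 1 is refused whole. A call with a gripper value outside its range is refused whole. The fingers move at their own pace and stop on an object; "force" is the grip in N (left out, the last holds). Time passes only in rows, so rows that do not move let the fingers close. It gives the time, the measured TCP pose, the force and the opening at its end, in the units of the state.
- manip.get_state(): the state, without advancing time (a new reading comes with each control period).
- imaging.grab_frame(name): name is "side" or "top" or "wrist"; returns the picture (480x640x3 uint8, blue, green, red); there is no depth.
- imaging.camera_info(name): a dict with "fx", "fy", "cx", "cy" (pixels), "camera_from_world" (4x4, takes a point from world to camera coordinates). Camera axes: x right, y down, z forward; pixel columns grow to the right and rows downward; lengths in m; the calibration is good to about 2 mm. A picture is of the moment at which its call begins: read the wrist's pose just before it. camera_info takes no time and is no camera call; for the wrist camera it gives the pose at the moment of the call.
- order.finish_job(): hands the job in, once; it reports no verdict.
The state is a dict: "time": time; "q": joint angles; "joint_velocities": joint speeds; "effort": joint torques, N m; "ee_pos": TCP position; "tcp_rot": TCP orientation; "wrist_force": force on the tool from outside, world axes, zero at the start; "wrist_torque": the same for the moment, N m; "gripper_width": finger opening in m.
Only numpy, scipy, OpenCV 4.12 (cv2) and the standard library are available. Lean on these libraries where they do the work, as an engineer would, in place of code of your own. Each camera call takes 0.05 s, during which the arm holds its last target.

## Working session

There is one attempt and no reset: what is moved stays moved. The work goes in short steps, Python scripts to look and compute and a tool call to move; the robot and the scene stay as the last step left them, time stands still between calls to the robot, and variables do not carry over. Pictures are saved under pics/ and viewed, and the job is handed in when it is done.

Besides the shell and the picture viewer there is one more tool, called after "Emit:" as name(argument=value, ...), one argument or row to a line, values as JSON. send_rows: Moves the arm, as the interface text tells. Its arguments: {"type":"object","properties":{"series":{"type":"array"},"force":{"type":"number"}},"required":["series"]}

```bash
ls; mkdir -p pics; python3 - <<'E'
from rig import manip, imaging, order
import cv2
for n in ["side","top","wrist"]:
    cv2.imwrite(f"pics/{n}0.png",imaging.grab_frame(n))
    i=imaging.camera_info(n);print(n,{k:(v if not hasattr(v,'tolist') else v.round(3).tolist()) for k,v in i.items()})
print(manip.get_state())
E
```

```text
pics
side {'fx': 556.8055764745579, 'fy': 556.8055764745579, 'cx': 307.27578135716743, 'cy': 245.60545895290474, 'camera_from_world': [[0.983, -0.184, -0.003, -0.476], [-0.097, -0.504, -0.858, 0.184], [0.156, 0.844, -0.513, 1.268], [0.0, 0.0, 0.0, 1.0]]}
top {'fx': 481.3687748119033, 'fy': 481.3687748119033, 'cx': 322.34244385286564, 'cy': 229.02764897978903, 'camera_from_world': [[-0.024, -1.0, 0.016, 0.134], [-0.994, 0.022, -0.106, 0.52], [0.105, -0.019, -0.994, 1.293], [0.0, 0.0, 0.0, 1.0]]}
wrist {'fx': 413.8898223244604, 'fy': 413.8898223244604, 'cx': 318.4729943134674, 'cy': 238.78258983717498, 'camera_from_world': [[0.371, 0.929, -0.001, -0.674], [0.89, -0.355, 0.285, -0.037], [0.264, -0.107, -0.958, 0.38], [0.0, 0.0, 0.0, 1.0]]}
{'time': 0.15, 'q': array([ 1.15319859e+00,  1.16384138e-01,  1.44212231e+00, -2.42898200e-05,
        1.58402173e+00, -3.78136566e-02]), 'joint_velocities': array([-0.00055502, -0.00196675, -0.00248446,  0.00157664, -0.00017987,
       -0.00013731]), 'effort': array([ 4.55129020e-04, -7.32504201e+01, -6.32850981e+01, -1.77106483e-05,
        4.90777369e-03,  4.55371173e-05]), 'ee_pos': array([0.25019656, 0.62675181, 0.23071963]), 'tcp_rot': array([-3.14065689e+00, -1.10963172e-05,  2.76180826e+00]), 'wrist_force': array([0.2906332 , 0.52423005, 0.01380205]), 'wrist_torque': array([ 0.01769811,  0.01447787, -0.06928336]), 'gripper_width': 0.08520815353626442}
```

View pics/side0.png

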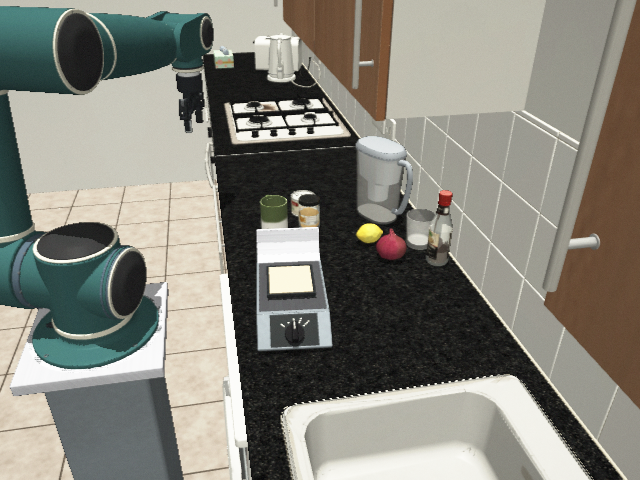

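View pics/top0.png

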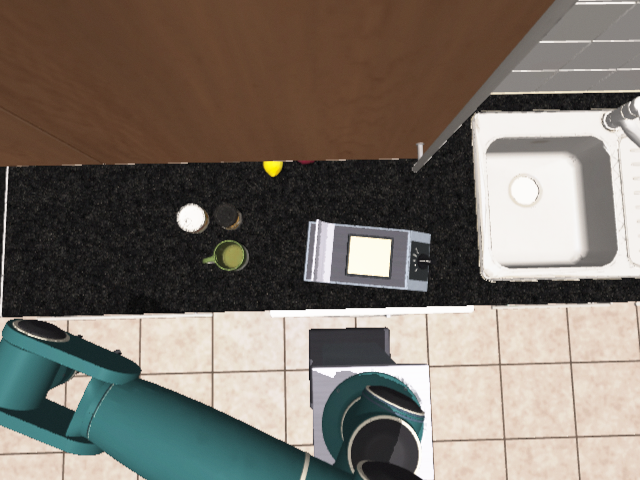

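View pics/wrist0.png

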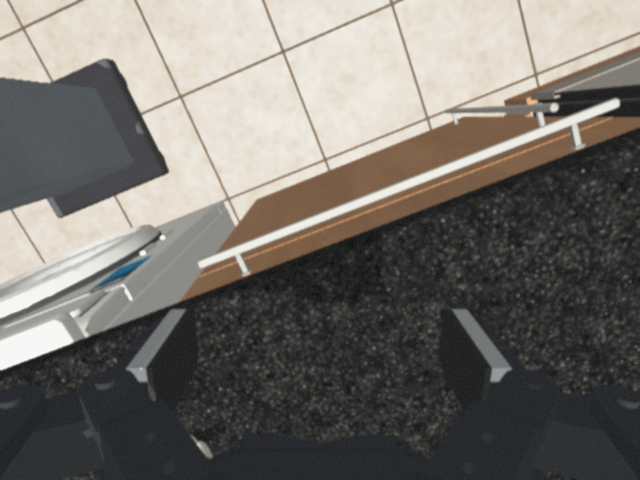

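```bash
python3 - <<'E'
import cv2
a=cv2.imread('pics/top0.png')[180:310,160:450];cv2.imwrite('pics/top0c.png',cv2.resize(a,None,fx=2.7,fy=2.7,interpolation=cv2.INTER_CUBIC))
a=cv2.imread('pics/side0.png')[180:360,240:350];cv2.imwrite('pics/side0c.png',cv2.resize(a,None,fx=3.3,fy=3.3,interpolation=cv2.INTER_CUBIC))
E
```

```text
(no output)
```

View pics/top0c.png

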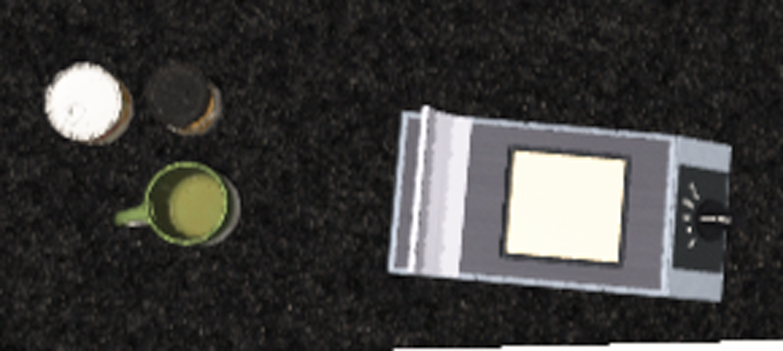

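View pics/side0c.png

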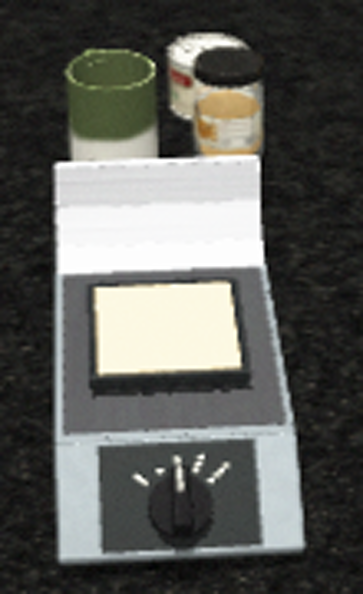

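```bash
cat > h.py <<'E'
import numpy as np,cv2
from rig import manip, imaging, order
def ray(n,u,v,z,info=None):
    i=info or imaging.camera_info(n);T=np.array(i['camera_from_world']);R=T[:3,:3];c=-R.T@T[:3,3]
    d=R.T@np.array([(u-i['cx'])/i['fx'],(v-i['cy'])/i['fy'],1.]);s=(z-c[2])/d[2];return c+s*d
def proj(n,p,info=None):
    i=info or imaging.camera_info(n);T=np.array(i['camera_from_world']);q=T[:3,:3]@np.asarray(p)+T[:3,3]
    return np.array([i['fx']*q[0]/q[2]+i['cx'],i['fy']*q[1]/q[2]+i['cy']])
E
python3 - <<'E'
from h import *
f=lambda u,v:(160+u/2.7,180+v/2.7)
for nm,u,v,z in [('deck+y far',403,112,.06),('deck+y near',388,272,.06),('deck-y far',674,137,.06),('deck-y near',663,293,.06),
 ('pl',511,148,.076),('pl',628,157,.076),('pl',619,264,.076),('pl',503,255,.076),('foot far',474,119,.06),('foot near',460,278,.06),('rim far',427,106,.13),('rim near',412,274,.13),('dial',712,219,.066)]:
    print(nm,ray('top',*f(u,v),z).round(4))
g=lambda u,v:(240+u/3.3,180+v/3.3)
print('side')
for nm,u,v,z in [('rimL',55,160,.131),('rimR',260,158,.131),('footL',60,275,.06),('footR',263,267,.06),('deck-y L',63,437,.06),('deck-y R',290,425,.06),('pl',92,283,.076),('pl',235,281,.076),('pl',245,373,.076),('pl',92,378,.076),('dial',182,500,.066)]:
    print(nm,ray('side',*g(u,v),z).round(4))
for nm,u,v,z in [('mug',188,203,.101),('jar',182,98,.094),('tin',85,102,.058)]: print(nm,ray('top',*f(u,v),z).round(3))
E
```

```text
deck+y far [0.5403 0.1573 0.06  ]
deck+y near [0.3832 0.1753 0.06  ]
deck-y far [ 0.5095 -0.1108  0.06  ]
deck-y near [ 0.3563 -0.0934  0.06  ]
pl [0.5006 0.0525 0.076 ]
pl [ 0.4893 -0.0617  0.076 ]
pl [ 0.3855 -0.0488  0.076 ]
pl [0.3968 0.0634 0.076 ]
foot far [0.5318 0.0871 0.06  ]
foot near [0.3756 0.105  0.06  ]
rim far [0.5369 0.1341 0.13  ]
rim near [0.3808 0.1516 0.13  ]
dial [ 0.4272 -0.1435  0.066 ]
side
rimL [0.3851 0.1536 0.131 ]
rimR [0.538  0.1274 0.131 ]
footL [0.3799 0.1033 0.06  ]
footR [0.5323 0.0855 0.06  ]
deck-y L [ 0.3602 -0.0944  0.06  ]
deck-y R [ 0.5102 -0.1099  0.06  ]
pl [0.3998 0.0631 0.076 ]
pl [0.503  0.0461 0.076 ]
pl [ 0.4879 -0.0681  0.076 ]
pl [ 0.3851 -0.0543  0.076 ]
dial [ 0.4256 -0.1799  0.066 ]
mug [0.453 0.363 0.101]
jar [0.554 0.369 0.094]
tin [0.557 0.471 0.058]
```

```bash
cat >> h.py <<'E'
from scipy.spatial.transform import Rotation as Ro, Slerp
G0=np.array([.4455,.043,0]);GY=-.114
RG=Ro.from_euler('z',GY).as_matrix()
def gw(p):return G0+RG@np.asarray(p,float)      # griddle->world
def wg(p):return RG.T@(np.asarray(p,float)-G0)
def tool(tilt=0,yaw=0): # tool pointing down, tool x = griddle +y; tilt about griddle x (positive: fingers tip toward... )
    return RG@Ro.from_euler('x',tilt).as_matrix()@Ro.from_euler('z',np.pi/2+yaw).as_matrix()@Ro.from_euler('x',np.pi).as_matrix()
def plan(wps,grip,start=None):
    """wps: list of (griddle pos, R, nrows)"""
    s=manip.get_state()
    p,R=start if start is not None else (np.array(s['ee_pos']),Ro.from_euler('xyz',s['tcp_rot']).as_matrix())
    for q,R1,n in wps:
        q=gw(q)
        for k in range(n):
            f=1/(n-k)
            dp=R.T@(q-p)*f; dr=(Ro.from_matrix(R.T@R1)).as_rotvec()*f
            row=np.r_[np.round(dp/.2,3),np.round(dr/np.pi,3)]
            p=p+R@(row[:3]*.2);R=R@Ro.from_rotvec(row[3:]*np.pi).as_matrix()
            print([float(x) for x in row]+[grip])
        print('  ->',p.round(4),wg(p).round(4))
    return p,R
E
python3 - <<'E'
from h import *
plan([((0.002,-.13,.23),tool(),11)],0)
E
```

```text
[-0.197, -0.27, 0.001, -0.0, 0.0, 0.038, 0]
[-0.228, -0.245, 0.001, -0.0, 0.0, 0.038, 0]
[-0.256, -0.216, 0.0, -0.0, 0.0, 0.038, 0]
[-0.279, -0.184, 0.001, -0.0, 0.0, 0.038, 0]
[-0.299, -0.149, 0.0, -0.0, 0.0, 0.038, 0]
[-0.315, -0.113, 0.001, -0.0, 0.0, 0.038, 0]
[-0.326, -0.074, 0.0, -0.0, 0.0, 0.037, 0]
[-0.333, -0.036, 0.001, -0.0, 0.0, 0.038, 0]
[-0.335, 0.004, 0.0, -0.0, 0.0, 0.037, 0]
[-0.332, 0.042, 0.001, -0.0, 0.0, 0.038, 0]
[-0.325, 0.082, 0.0, -0.0, 0.0, 0.037, 0]
  -> [ 0.4327 -0.0864  0.2301] [ 0.002  -0.1301  0.2301]
```

```bash
python3 - <<'E'
from h import *
plan([((0.002,-.13,.23),tool(),15)],0)
E
```

```text
[-0.145, -0.198, 0.0, -0.0, 0.0, 0.028, 0]
[-0.161, -0.185, 0.0, -0.0, 0.0, 0.028, 0]
[-0.177, -0.17, 0.0, -0.0, 0.0, 0.028, 0]
[-0.191, -0.154, 0.001, -0.0, 0.0, 0.028, 0]
[-0.204, -0.136, 0.0, -0.0, 0.0, 0.028, 0]
[-0.215, -0.118, 0.001, -0.0, 0.0, 0.028, 0]
[-0.225, -0.098, 0.0, -0.0, 0.0, 0.027, 0]
[-0.232, -0.079, 0.001, -0.0, 0.0, 0.028, 0]
[-0.238, -0.058, 0.0, -0.0, 0.0, 0.027, 0]
[-0.243, -0.038, 0.001, -0.0, 0.0, 0.028, 0]
[-0.245, -0.016, 0.0, -0.0, 0.0, 0.027, 0]
[-0.245, 0.004, 0.001, -0.0, 0.0, 0.028, 0]
[-0.244, 0.026, 0.0, -0.0, 0.0, 0.027, 0]
[-0.241, 0.047, 0.001, -0.0, 0.0, 0.028, 0]
[-0.236, 0.067, 0.0, -0.0, 0.0, 0.027, 0]
  -> [ 0.4327 -0.0863  0.2301] [ 0.002  -0.1299  0.2301]
```

Emit:
send_rows(
  series=[
    [-0.145,-0.198,0,0,0,0.028,0],
    [-0.161,-0.185,0,0,0,0.028,0],
    [-0.177,-0.17,0,0,0,0.028,0],
    [-0.191,-0.154,0.001,0,0,0.028,0],
    [-0.204,-0.136,0,0,0,0.028,0],
    [-0.215,-0.118,0.001,0,0,0.028,0],
    [-0.225,-0.098,0,0,0,0.027,0],
    [-0.232,-0.079,0.001,0,0,0.028,0],
    [-0.238,-0.058,0,0,0,0.027,0],
    [-0.243,-0.038,0.001,0,0,0.028,0],
    [-0.245,-0.016,0,0,0,0.027,0],
    [-0.245,0.004,0.001,0,0,0.028,0],
    [-0.244,0.026,0,0,0,0.027,0],
    [-0.241,0.047,0.001,0,0,0.028,0],
    [-0.236,0.067,0,0,0,0.027,0],
    [0,0,0,0,0,0,0],
    [0,0,0,0,0,0,0],
  ],
)

```text
time: 2.28
ee_pos: [0.4326, -0.0859, 0.2299]
tcp_rot: [-3.141, -0.0, 1.458]
wrist_force: [0.5, 0.2, 0.1]
gripper_width: 0.0426
```

```bash
python3 - <<'E'
from h import *
s=manip.get_state();print(s['time'],s['ee_pos'],s['tcp_rot'],s['q'],s['gripper_width'],wg(s['ee_pos']))
i=imaging.camera_info('wrist');print(repr(i))
import pickle;pickle.dump(i,open('w1.pkl','wb'))
cv2.imwrite('pics/w1.png',imaging.grab_frame('wrist'))
E
```

```text
2.275 [ 0.43255462 -0.08593598  0.22992331] [-3.14110506e+00 -2.88990526e-04  1.45813201e+00] [-2.54114480e-01 -4.11721809e-01  1.91483375e+00  2.17870850e-04
  1.63900417e+00 -1.41435439e-01] 0.04255321629064843 [ 0.00180553 -0.12957164  0.22992331]
{'fx': 413.8898223244604, 'fy': 413.8898223244604, 'cx': 318.4729943134674, 'cy': 238.78258983717498, 'camera_from_world': array([[ 0.99363517, -0.11263236, -0.00176112, -0.43861293],
       [-0.10741238, -0.9520633 ,  0.28642285, -0.07277133],
       [-0.03393718, -0.28441065, -0.95810169,  0.36868847],
       [ 0.        ,  0.        ,  0.        ,  1.        ]])}
```

View pics/w1.png

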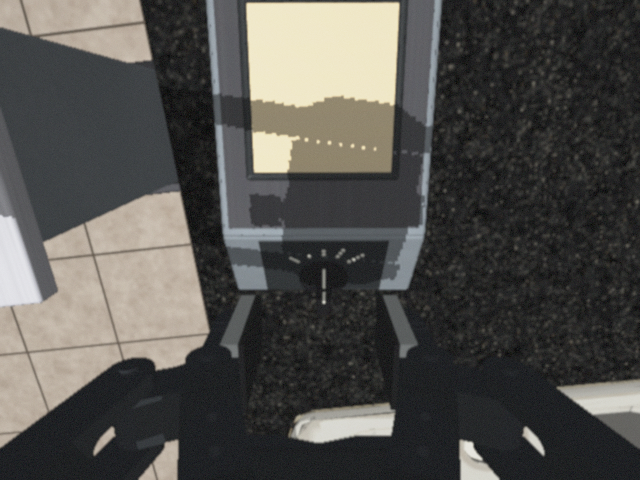

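```bash
python3 - <<'E'
from h import *
import pickle;i=pickle.load(open('w1.pkl','rb'))
for nm,u,v,z in [('deck-y near',225,233,.06),('deck-y far',424,233,.06),('deckL top',208,5,.06),('deckR top',441,5,.06),('pl',246,2,.076),('pl',398,2,.076),('pl',395,175,.076),('pl',252,175,.076),('plbase',247,181,.06),('plbase',400,181,.06),('panelL',240,290,.0138),('panelR',410,290,.0138)]:
    p=ray('w',u,v,z,i);print(nm,p.round(4),wg(p).round(4))
im=cv2.imread('pics/w1.png')[220:320,210:440];cv2.imwrite('pics/w1c.png',cv2.resize(im,None,fx=3.4,fy=3.4,interpolation=cv2.INTER_CUBIC))
for y in (-.16,-.175,-.183,-.2):
    z=.06-(-.15-y)*np.tan(np.radians(35)); n=np.array([0,-np.sin(np.radians(35)),np.cos(np.radians(35))])
    print(y,z,*[proj('w',gw(np.array([0.005,y,z])+n*h),i).round(1) for h in (0,.01,.032)])
E
```

```text
deck-y near [ 0.3568 -0.0939  0.06  ] [-0.0725 -0.1461  0.06  ]
deck-y far [ 0.5124 -0.1114  0.06  ] [ 0.0841 -0.1458  0.06  ]
deckL top [0.3738 0.0655 0.06  ] [-0.0738  0.0142  0.06  ]
deckR top [0.5303 0.0477 0.06  ] [0.0837 0.0143 0.06  ]
pl [0.4017 0.0604 0.076 ] [-0.0455  0.0123  0.076 ]
pl [0.4984 0.0494 0.076 ] [0.0518 0.0124 0.076 ]
pl [ 0.4898 -0.0608  0.076 ] [ 0.0559 -0.0981  0.076 ]
pl [ 0.388  -0.0493  0.076 ] [-0.0466 -0.0983  0.076 ]
plbase [ 0.3807 -0.0553  0.06  ] [-0.0532 -0.105   0.06  ]
plbase [ 0.496  -0.0683  0.06  ] [ 0.0628 -0.1049  0.06  ]
panelL [ 0.3487 -0.1623  0.0138] [-0.0728 -0.215   0.0138]
panelR [ 0.5077 -0.1802  0.0138] [ 0.0872 -0.2147  0.0138]
-0.16 0.0529979246179029 [323.3 247.3] [323.4 257.3] [323.5 280.6]
-0.175 0.04249481154475726 [323.1 260.4] [323.2 270.2] [323.3 293. ]
-0.183 0.036893151239079575 [323.  266.9] [323.1 276.6] [323.2 299.2]
-0.2 0.024989623089514502 [322.8 279.9] [322.9 289.4] [323.  311.5]
```

View pics/w1c.png

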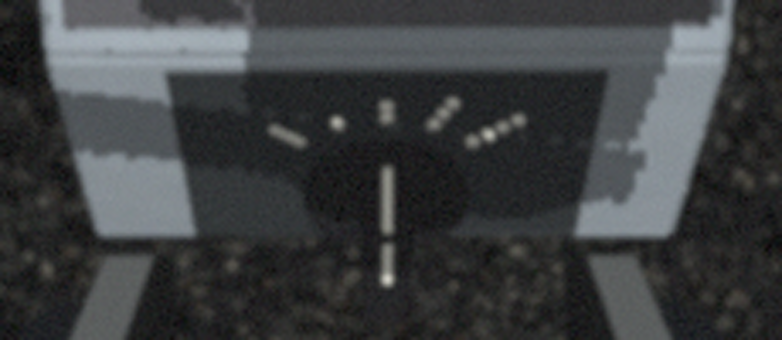

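```bash
python3 - <<'E'
from h import *
plan([((0.0045,-.13,.064),tool(),6),((.0045,-.13,.064),tool(),1)],0)
E
```

```text
[-0.001, 0.002, 0.138, -0.0, -0.0, 0.0, 0]
[-0.001, 0.002, 0.138, -0.0, -0.0, 0.0, 0]
[-0.001, 0.002, 0.139, -0.0, -0.0, 0.0, 0]
[-0.0, 0.003, 0.138, -0.0, -0.0, 0.0, 0]
[-0.001, 0.002, 0.139, -0.0, -0.0, 0.0, 0]
[-0.0, 0.003, 0.138, -0.0, -0.0, 0.001, 0]
  -> [ 0.4353 -0.0866  0.0641] [ 0.0046 -0.1299  0.0641]
[-0.0, -0.0, 0.0, -0.0, -0.0, -0.0, 0]
  -> [ 0.4353 -0.0866  0.0641] [ 0.0046 -0.1299  0.0641]
```

Emit:
send_rows(
  series=[
    [0,0.003,0.16,0,0,0,0],
    [0,0.003,0.16,0,0,0,0],
    [0,0.003,0.16,0,0,0,0],
    [0,0.003,0.16,0,0,0,0],
    [0,0.002,0.13,0,0,0,0],
    [0,0,0.06,0,0,0,0],
    [0,0,0,0,0,0,0],
  ],
)

```text
time: 3.2
ee_pos: [0.4354, -0.0858, 0.064]
tcp_rot: [-3.141, -0.0, 1.459]
wrist_force: [-0.0, -1.2, 0.3]
gripper_width: 0.0429
```

```bash
python3 - <<'E'
from h import *
s=manip.get_state();print(s['time'],wg(s['ee_pos']),s['wrist_force'])
a=imaging.grab_frame('side')[180:360,240:350];cv2.imwrite('pics/s2.png',cv2.resize(a,None,fx=3.3,fy=3.3))
cv2.imwrite('pics/w2.png',imaging.grab_frame('wrist'))
E
```

```text
3.2 [ 0.00459621 -0.12915854  0.06404737] [-0.0034004  -1.22309387  0.26201634]
```

View pics/s2.png

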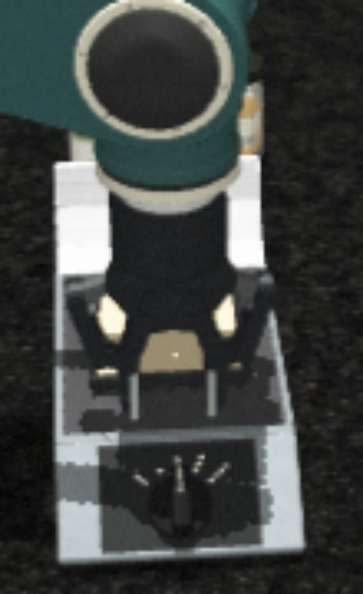

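View pics/w2.png

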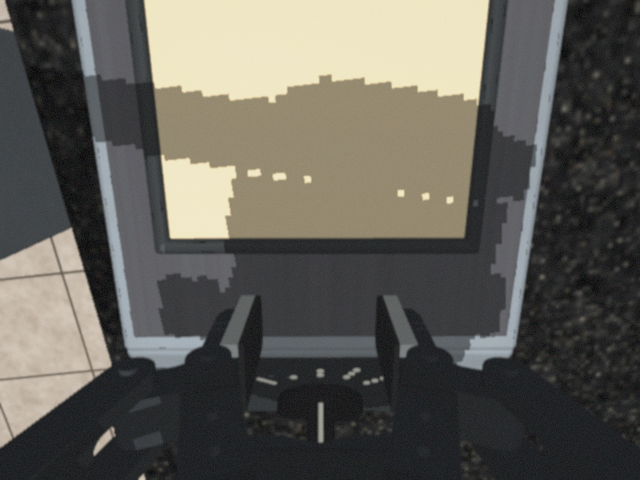

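Emit:
send_rows(
  series=[
    [0.06,0,0,0,0,0,0],
    [0.06,0,0,0,0,0,0],
    [0.06,0,0,0,0,0,0],
    [0.06,0,0,0,0,0,0],
    [0.06,0,0,0,0,0,0],
    [0.06,0,0,0,0,0,0],
    [0.06,0,0,0,0,0,0],
    [0.06,0,0,0,0,0,0],
    [0.04,0,0,0,0,0,0],
  ],
)

```text
time: 4.42
ee_pos: [0.4471, 0.0176, 0.0638]
tcp_rot: [-3.141, 0.0, 1.458]
wrist_force: [0.0, -4.3, -2.4]
gripper_width: 0.0424
```

```bash
python3 - <<'E'
from h import *
s=manip.get_state();print(s['time'],wg(s['ee_pos']),s['wrist_force'],s['wrist_torque'])
cv2.imwrite('pics/w3.png',imaging.grab_frame('wrist'))
E
```

```text
4.425 [ 0.00445916 -0.02507039  0.06382678] [ 1.45917696e-03 -4.33173349e+00 -2.39989621e+00] [-0.63135757  0.07926269  0.04122782]
```

View pics/w3.png

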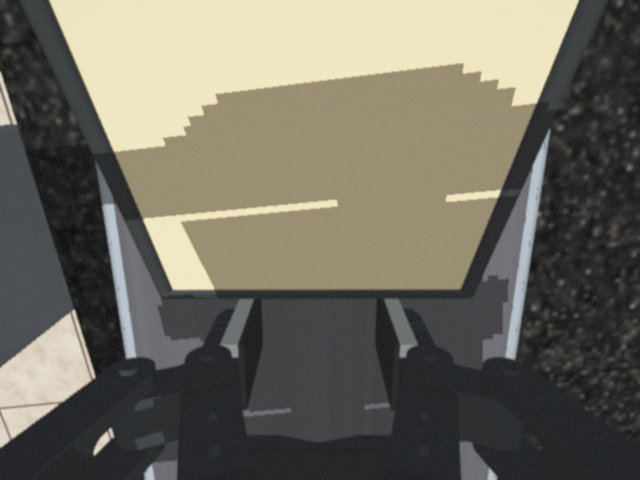

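Emit:
send_rows(
  series=[
    [0.04,0,0,0,0,0,0],
    [0.04,0,0,0,0,0,0],
    [0.04,0,0,0,0,0,0],
    [0.04,0,0,0,0,0,0],
    [0.04,0,0,0,0,0,0],
    [0.03,0,0,0,0,0,0],
    [0,0,0,0,0,0,0],
  ],
)

```text
time: 5.35
ee_pos: [0.4525, 0.0631, 0.0642]
tcp_rot: [3.142, -0.0, 1.459]
wrist_force: [0.4, -0.2, 0.3]
gripper_width: 0.0425
```

```bash
python3 - <<'E'
from h import *
s=manip.get_state();print(s['time'],wg(s['ee_pos']),s['wrist_force'],s['wrist_torque'])
cv2.imwrite('pics/w4.png',imaging.grab_frame('wrist'))
a=imaging.grab_frame('side')[140:360,220:370];cv2.imwrite('pics/s4.png',cv2.resize(a,None,fx=2.7,fy=2.7))
E
```

```text
5.35 [0.00464181 0.02072067 0.06417094] [ 0.36959108 -0.237995    0.25330911] [ 0.02250706 -0.00787628  0.00542496]
```

View pics/w4.png

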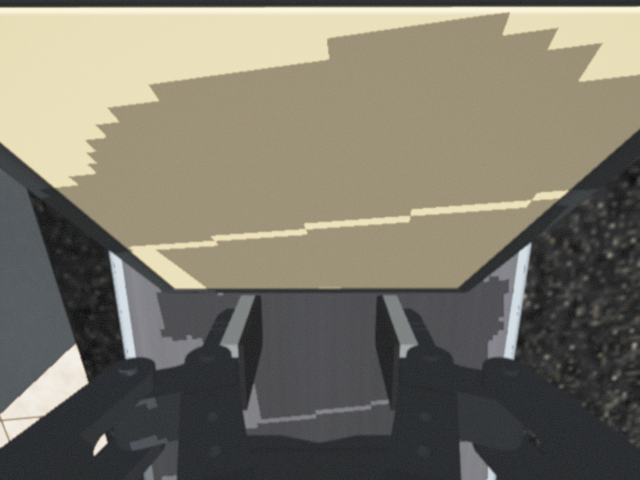

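View pics/s4.png

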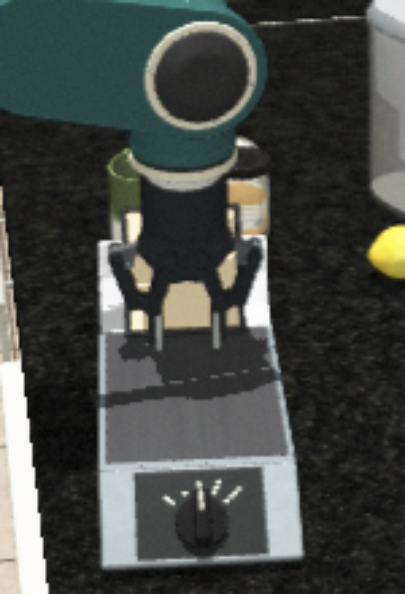

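Emit:
send_rows(
  series=[
    [0.02,0,0,0,0,0,0],
    [0.02,0,0,0,0,0,0],
  ],
)

```text
time: 5.7
ee_pos: [0.4533, 0.0706, 0.0641]
tcp_rot: [-3.142, 0.0, 1.458]
wrist_force: [0.1, -1.3, -1.0]
gripper_width: 0.043
```

```bash
python3 - <<'E'
from h import *
s=manip.get_state();print(s['time'],wg(s['ee_pos']),s['wrist_force'],s['wrist_torque'])
i=imaging.camera_info('wrist')
cv2.imwrite('pics/w5.png',imaging.grab_frame('wrist'))
for th in (50,55,60,65,70):
  t=np.radians(th)
  for f in (.05,.055):
    bot=np.array([.0045,f-.016*np.sin(t),.06+.016*np.cos(t)]);top=bot+[0,.12*np.cos(t),.12*np.sin(t)]
    print(th,f,proj('w',gw(bot),i),proj('w',gw(top),i))
E
```

```text
5.7 [0.00458074 0.02829483 0.06405553] [ 0.0722934  -1.30425744 -1.0122143 ] [-0.2938493   0.0496159   0.03175189]
50 0.05 [319.52919009 297.46655473] [321.77263137 -38.40260737]
50 0.055 [319.54981086 284.64578392] [ 321.93818953 -101.23809463]
55 0.05 [319.52246692 298.32117751] [321.83194107  58.76462817]
55 0.055 [319.54284303 285.62058821] [322.01118833  -4.42566543]
60 0.05 [319.51605756 298.83149866] [321.82126977 173.34142663]
60 0.055 [319.53619113 286.24893042] [322.00805471 112.17587018]
65 0.05 [319.51000609 299.00236732] [321.73243233 297.68559475]
65 0.055 [319.5299011  286.53483575] [321.91873559 240.77421804]
70 0.05 [319.50435116 298.84141465] [321.56910883 421.58347317]
70 0.055 [319.52401331 286.48518351] [321.74665728 370.49847305]
```

View pics/w5.png

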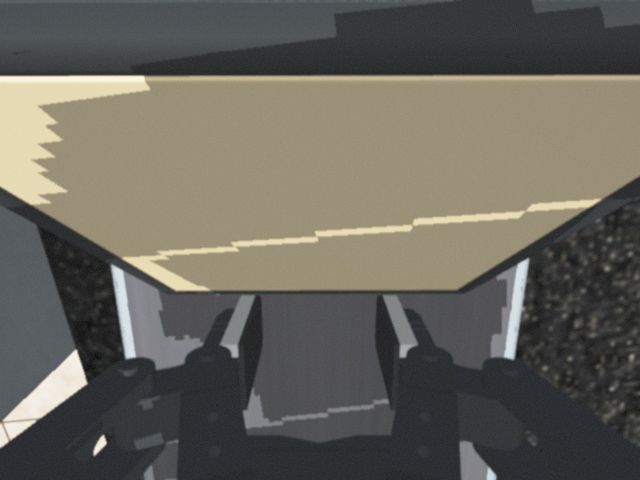

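Emit:
send_rows(
  series=[
    [0.015,0,0,0,0,0,0],
    [0,0,0,0,0,0,0],
  ],
)

```text
time: 6.0
ee_pos: [0.4537, 0.0737, 0.0642]
tcp_rot: [3.141, -0.0, 1.458]
wrist_force: [-0.3, -1.1, 0.7]
gripper_width: 0.0429
```

```bash
python3 - <<'E'
from h import *
s=manip.get_state();print(s['time'],wg(s['ee_pos']),s['wrist_force'],s['wrist_torque'])
cv2.imwrite('pics/w6.png',imaging.grab_frame('wrist'))
E
```

```text
6.0 [0.00463403 0.0314726  0.06417587] [-0.27720068 -1.07912829  0.74634536] [-0.04997995  0.03086352 -0.01093683]
```

View pics/w6.png

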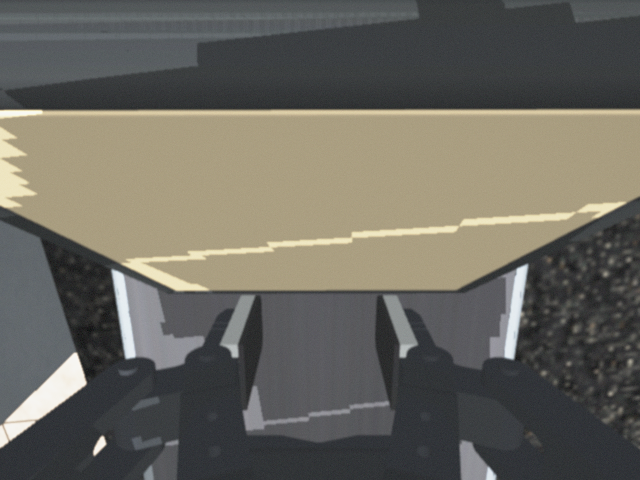

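Emit:
send_rows(
  series=[
    [-0.1,0,0,0,0,0,0],
    [-0.1,0,-0.05,0,0,0,0],
    [0,0,-0.25,0,0,0,0],
    [0,0,-0.25,0,0,0,0],
    [0,0,-0.25,0,0,0,0],
    [0,0,-0.15,0,0,0,0],
    [0,0,0,0,0,0,0],
  ],
)

```text
time: 6.92
ee_pos: [0.4498, 0.0338, 0.2566]
tcp_rot: [3.138, -0.001, 1.458]
wrist_force: [-0.1, 1.6, 0.7]
gripper_width: 0.0426
```

```bash
python3 - <<'E'
from h import *
s=manip.get_state();print(s['time'],wg(s['ee_pos']),s['wrist_force'],s['wrist_torque'])
i=imaging.camera_info('wrist')
cv2.imwrite('pics/w7.png',imaging.grab_frame('wrist'))
for t in (57,60,63):
  t=np.radians(t)
  for f in (.05,.055):
    bot=np.array([.0045,f-.016*np.sin(t),.06+.016*np.cos(t)]);top=bot+[0,.12*np.cos(t),.12*np.sin(t)]
    print(t,f,proj('w',gw(bot),i),proj('w',gw(top),i))
E
```

```text
6.925 [ 0.00529164 -0.00862826  0.25658946] [-0.0830335   1.62429221  0.72467542] [-0.00530152 -0.02291523  0.00480226]
0.9948376736367679 0.05 [317.51976152 151.52910535] [317.63921738  37.0616175 ]
0.9948376736367679 0.055 [317.52270984 145.02033967] [317.6446104   26.17834802]
1.0471975511965976 0.05 [317.51923049 152.01882452] [317.63592942  48.71684025]
1.0471975511965976 0.055 [317.52216912 145.52844628] [317.64132069  37.87163568]
1.0995574287564276 0.05 [317.51871591 152.45477952] [317.63213788  60.81012052]
1.0995574287564276 0.055 [317.52164488 145.98266291] [317.63751533  50.0234951 ]
```

View pics/w7.png

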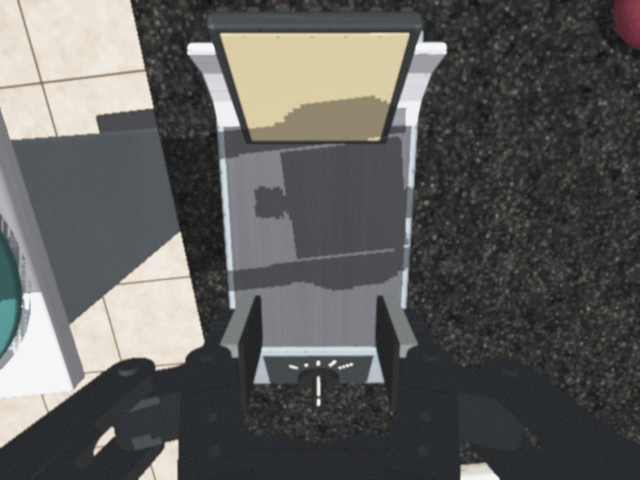

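Emit:
send_rows(
  series=[
    [0.2,0,0,0,0,0,0],
    [0.2,0,0,0,0,0,0],
    [0.2,0,0,0,0,0,0],
    [0.2,0,0,0,0,0,0],
    [0,0,0.1,0,0,0,0],
    [0,0,0.15,0,0,0,0],
    [0,0,0.15,0,0,0,0],
    [0,0,0.14,0,0,0,0],
    [0,0,0,0,0,0,0],
  ],
)

```text
time: 8.1
ee_pos: [0.4657, 0.1917, 0.143]
tcp_rot: [-3.137, 0.002, 1.458]
wrist_force: [-0.9, -0.5, -0.3]
gripper_width: 0.0427
```

```bash
python3 - <<'E'
from h import *
s=manip.get_state();print(s['time'],wg(s['ee_pos']),s['wrist_force'],s['wrist_torque'])
cv2.imwrite('pics/w8.png',imaging.grab_frame('wrist'))
a=imaging.grab_frame('side')[140:360,220:370];cv2.imwrite('pics/s8.png',cv2.resize(a,None,fx=2.7,fy=2.7))
a=imaging.grab_frame('top')[180:310,160:450];cv2.imwrite('pics/t8.png',cv2.resize(a,None,fx=2.7,fy=2.7))
E
```

```text
8.1 [0.00318077 0.15000623 0.14295408] [-0.85797344 -0.47981909 -0.27849391] [ 0.0079707  -0.00402847 -0.01677877]
```

View pics/w8.png

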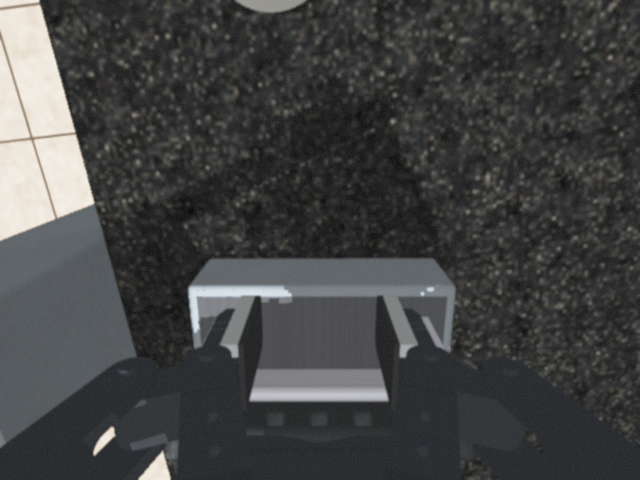

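View pics/s8.png

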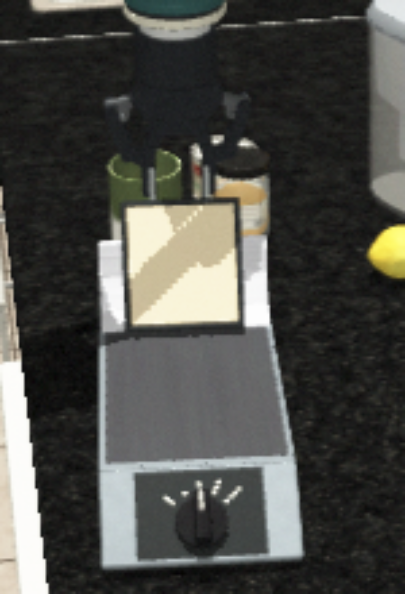

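View pics/t8.png

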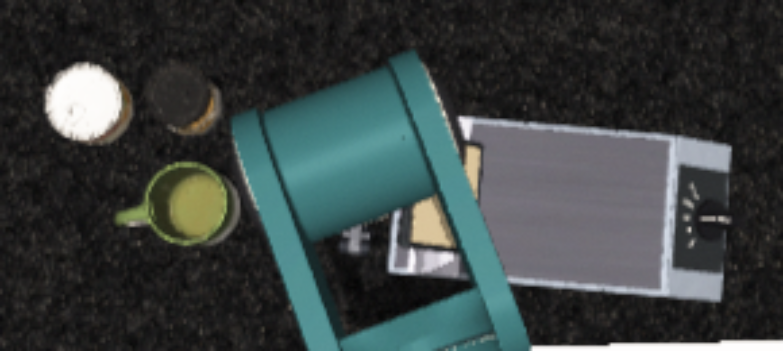

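Emit:
send_rows(
  series=[
    [-0.06,0.006,0,0,0,0,0],
    [-0.06,0,0,0,0,0,0],
    [-0.06,0,0,0,0,0,0],
    [-0.06,0,0,0,0,0,0],
    [-0.06,0,0,0,0,0,0],
    [-0.06,0,0,0,0,0,0],
  ],
)

```text
time: 9.0
ee_pos: [0.4601, 0.1202, 0.1461]
tcp_rot: [-3.142, 0.0, 1.458]
wrist_force: [0.5, -0.3, 0.1]
gripper_width: 0.0429
```

```bash
python3 - <<'E'
from h import *
s=manip.get_state();print(s['time'],wg(s['ee_pos']),s['wrist_force'],s['wrist_torque'])
a=imaging.grab_frame('side')[140:360,220:370];cv2.imwrite('pics/s9.png',cv2.resize(a,None,fx=2.7,fy=2.7))
E
```

```text
9.0 [0.00569419 0.07836712 0.14607724] [ 0.49355933 -0.28488079  0.13853131] [-0.0033695   0.03330885 -0.00281654]
```

View pics/s9.png

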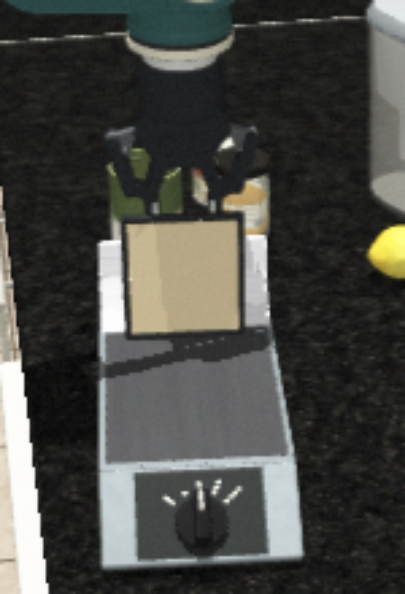

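Emit:
send_rows(
  series=[
    [-0.04,0,0,0,0,0,0],
    [-0.04,0,0,0,0,0,0],
    [-0.04,0,0,0,0,0,0],
    [-0.04,0,0,0,0,0,0],
    [-0.04,0,0,0,0,0,0],
    [-0.04,0,0,0,0,0,0],
    [-0.03,0,0,0,0,0,0],
    [0,0,0,0,0,0,0],
    [0,0,0,0,0,0,0],
  ],
)

```text
time: 10.18
ee_pos: [0.4542, 0.0675, 0.1461]
tcp_rot: [-3.142, -0.0, 1.458]
wrist_force: [-0.5, 0.1, 0.1]
gripper_width: 0.0426
```

```bash
python3 - <<'E'
from h import *
s=manip.get_state();print(s['time'],wg(s['ee_pos']),s['wrist_force'],s['wrist_torque'])
a=imaging.grab_frame('side')[140:360,220:370];cv2.imwrite('pics/s10.png',cv2.resize(a,None,fx=2.7,fy=2.7))
E
```

```text
10.175 [0.0058081  0.02534398 0.14611942] [-0.47144318  0.08461896  0.06967849] [0.01789957 0.04251899 0.03310589]
```

View pics/s10.png

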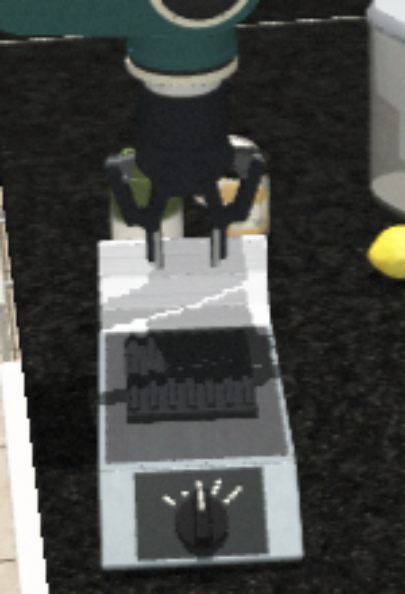

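```bash
python3 - <<'E'
from h import *
plan([((.0055,-.1,.19),tool(np.radians(12)),4),((0.0055,-.246,.132),tool(np.radians(35)),6)],0)
E
```

```text
[-0.157, -0.001, -0.055, -0.0, 0.017, 0.0, 0]
[-0.154, -0.0, -0.063, -0.0, 0.017, 0.0, 0]
[-0.15, -0.001, -0.071, -0.0, 0.016, 0.0, 0]
[-0.146, -0.0, -0.079, -0.0, 0.017, 0.0, 0]
  -> [ 0.4396 -0.0571  0.19  ] [ 0.0056 -0.1001  0.19  ]
[-0.129, -0.0, 0.022, -0.0, 0.021, 0.0, 0]
[-0.13, -0.0, 0.013, -0.0, 0.021, 0.0, 0]
[-0.131, -0.0, 0.005, -0.0, 0.021, 0.0, 0]
[-0.131, -0.0, -0.004, -0.0, 0.021, 0.0, 0]
[-0.13, -0.001, -0.013, -0.0, 0.022, 0.0, 0]
[-0.129, -0.0, -0.021, -0.0, 0.021, 0.0, 0]
  -> [ 0.4231 -0.202   0.132 ] [ 0.0056 -0.246   0.132 ]
```

Emit:
send_rows(
  series=[
    [-0.157,0,-0.055,0,0.017,0,0],
    [-0.154,0,-0.063,0,0.017,0,0],
    [-0.15,0,-0.071,0,0.016,0,0],
    [-0.146,0,-0.079,0,0.017,0,0],
    [-0.129,0,0.022,0,0.021,0,0],
    [-0.13,0,0.013,0,0.021,0,0],
    [-0.131,0,0.005,0,0.021,0,0],
    [-0.131,0,-0.004,0,0.021,0,0],
    [-0.13,0,-0.013,0,0.022,0,0],
    [-0.129,0,-0.021,0,0.021,0,0],
    [0,0,0,0,0,0,0],
    [0,0,0,0,0,0,0],
  ],
)

```text
time: 11.72
ee_pos: [0.4238, -0.202, 0.1321]
tcp_rot: [-3.141, -0.609, 1.458]
wrist_force: [0.2, 0.9, 0.9]
gripper_width: 0.0428
```

```bash
python3 - <<'E'
from h import *
s=manip.get_state();print(s['time'],wg(s['ee_pos']),s['tcp_rot'],s['wrist_force'])
R=Ro.from_euler('xyz',s['tcp_rot']).as_matrix();print((tool(np.radians(35)).T@R).round(3))
i=imaging.camera_info('wrist')
cv2.imwrite('pics/w11.png',imaging.grab_frame('wrist'))
n=np.array([0,-.5736,.8192]);b=np.array([.0055,-.183,.0369]);sl=np.array([0,.8192,.5736])
for nm,p in [('base',b),('skirt top',b+.01*n),('skirtL',b+.01*n-[.021,0,0]),('skirtR',b+.01*n+[.021,0,0]),('bar up end top',b+.032*n+.02*sl),('bar dn end top',b+.032*n-.02*sl)]: print(nm,proj('w',gw(p),i).round(1))
for p in [(-.0505,-.08,.076),(-.0505,.04,.076),(.0595,-.08,.076)]: print(proj('w',gw(p),i).round(1))
for p in [(-.075,-.15,.06),(.085,-.15,.06),(-.078,.055,.06),(.078,.055,.06)]: print('deck',proj('w',gw(p),i).round(1))
E
```

```text
11.725 [ 0.00626915 -0.24588445  0.13209154] [-3.14143267 -0.60899517  1.45793447] [0.16067193 0.89027757 0.92115842]
[[ 1.     0.001 -0.002]
 [-0.001  1.    -0.001]
 [ 0.002  0.001  1.   ]]
base [318.3 237.2]
skirt top [318.3 241.8]
skirtL [284.7 241.8]
skirtR [351.9 241.8]
bar up end top [318.2 219.3]
bar dn end top [318.2 285.3]
[230.5  64.4]
[241.7 -70.5]
[403.3  64.3]
deck [188.7 175. ]
deck [446.5 175. ]
deck [211.  -63.2]
deck [412.2 -63.4]
```

View pics/w11.png

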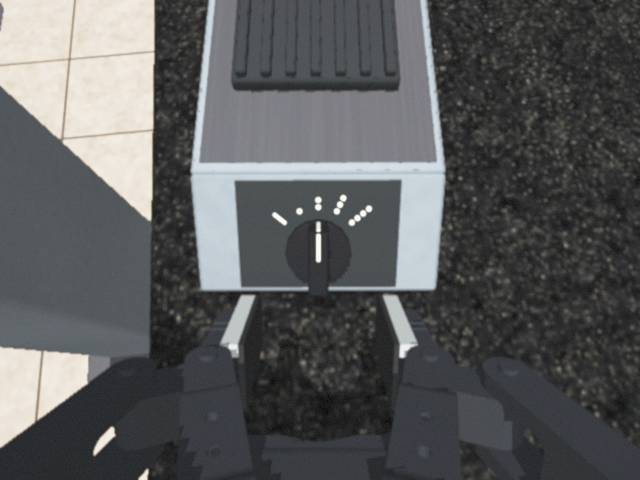

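```bash
python3 - <<'E'
import cv2
a=cv2.imread('pics/w11.png')[165:305,220:420];a=cv2.convertScaleAbs(a,alpha=2.2,beta=20);cv2.imwrite('pics/w11c.png',cv2.resize(a,None,fx=4,fy=4,interpolation=cv2.INTER_CUBIC))
E
```

```text
(no output)
```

View pics/w11c.png

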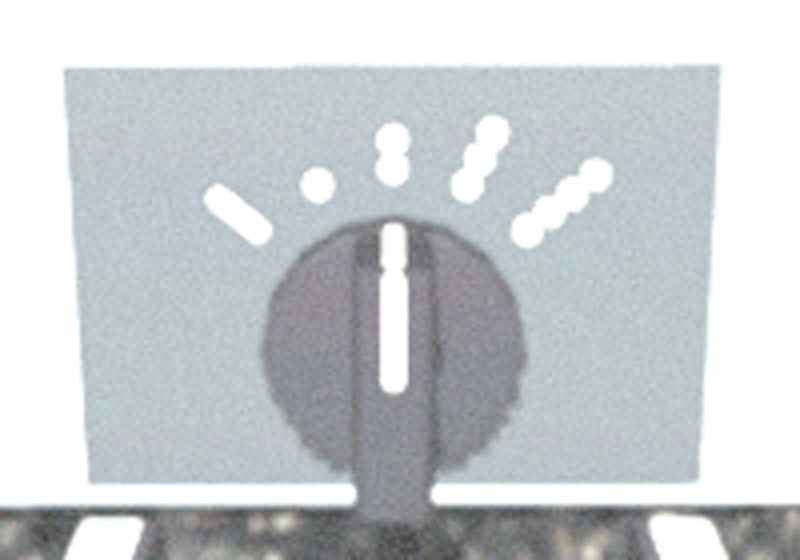

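```bash
python3 - <<'E'
from h import *
n=np.array([0,-.5736,.8192]);b=np.array([.0055,-.1875,.0335]);R=tool(np.radians(35))
plan([(b+.08*n,R,1),(b+.0135*n,R,4)],0)
E
```

```text
[-0.045, -0.004, 0.172, -0.0, 0.001, 0.001, 0]
  -> [ 0.4245 -0.1895  0.099 ] [ 0.0055 -0.2333  0.099 ]
[-0.0, 0.0, 0.083, -0.0, -0.0, -0.0, 0]
[-0.0, 0.0, 0.083, -0.0, -0.0, -0.0, 0]
[-0.0, 0.0, 0.083, -0.0, -0.0, -0.0, 0]
[-0.0, 0.0, 0.083, -0.0, -0.0, -0.0, 0]
  -> [ 0.4288 -0.1516  0.0447] [ 0.0055 -0.1952  0.0447]
```

Emit:
send_rows(
  series=[
    [-0.045,-0.004,0.172,0,0.001,0.001,0],
    [0,0,0.083,0,0,0,0],
    [0,0,0.083,0,0,0,0],
    [0,0,0.083,0,0,0,0],
    [0,0,0.083,0,0,0,0],
    [0,0,0,0,0,0,0],
  ],
)

```text
time: 12.52
ee_pos: [0.4281, -0.1511, 0.0434]
tcp_rot: [-3.138, -0.613, 1.454]
wrist_force: [-0.2, 0.4, -0.3]
gripper_width: 0.0425
```

```bash
python3 - <<'E'
from h import *
s=manip.get_state();print(s['time'],wg(s['ee_pos']),s['tcp_rot'],s['wrist_force'])
cv2.imwrite('pics/w12.png',imaging.grab_frame('wrist'))
E
```

```text
12.525 [ 0.00483901 -0.19482345  0.04342614] [-3.13781964 -0.61343867  1.45397139] [-0.1964119   0.44388484 -0.31228557]
```

View pics/w12.png

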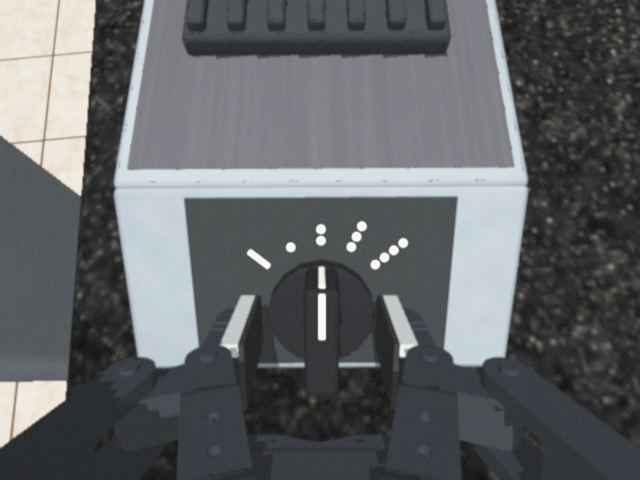

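Emit:
send_rows(
  series=[
    [0,0,0,0,0,0,0.5],
    [0,0,0,0,0,0,1],
    [0,0,0,0,0,0,1],
    [0,0,0,0,0,0,1],
    [0,0,0,0,0,0,1],
  ],
  force=30,
)

```text
time: 13.2
ee_pos: [0.4289, -0.1525, 0.0448]
tcp_rot: [-3.141, -0.612, 1.455]
wrist_force: [2.7, -4.0, 6.0]
gripper_width: 0.0111
```

```bash
python3 - <<'E'
from h import *
s=manip.get_state();print(s['time'],wg(s['ee_pos']),s['tcp_rot'],s['wrist_force'],s['wrist_torque'],s['gripper_width'])
cv2.imwrite('pics/w13.png',imaging.grab_frame('wrist'))
E
```

```text
13.2 [ 0.00574103 -0.19607296  0.04482765] [-3.14088581 -0.61182611  1.45463975] [ 2.71742741 -3.9609539   5.97184959] [-0.36382858 -0.26203645 -0.19159716] 0.011092875895389705
```

View pics/w13.png

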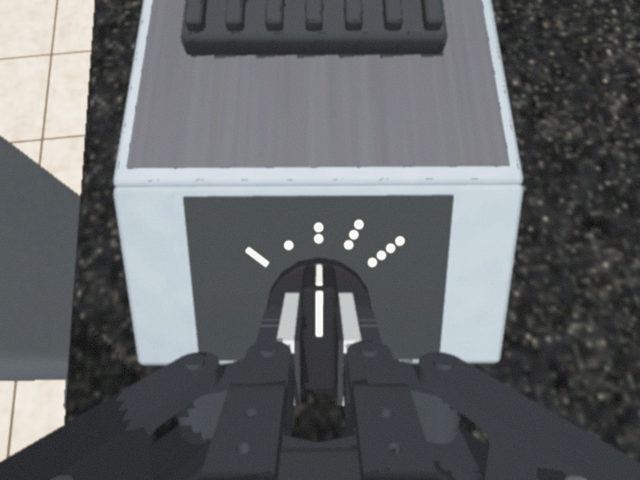

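Emit:
send_rows(
  series=[
    [0,0,-0.008,0,0,0,1],
    [0,0,0,0,0,0.029,1],
    [0,0,0,0,0,0.029,1],
    [0,0,0,0,0,0.029,1],
    [0,0,0,0,0,0.029,1],
    [0,0,0,0,0,0.029,1],
    [0,0,0,0,0,0,1],
    [0,0,0,0,0,0,1],
  ],
)

```text
time: 14.25
ee_pos: [0.4293, -0.1527, 0.045]
tcp_rot: [-2.842, -0.543, 0.915]
wrist_force: [18.4, 3.3, -14.1]
gripper_width: 0.0109
```

```bash
python3 - <<'E'
from h import *
s=manip.get_state();print(s['time'],wg(s['ee_pos']),s['wrist_force'],s['wrist_torque'],s['gripper_width'])
R=Ro.from_euler('xyz',s['tcp_rot']).as_matrix();print(np.degrees(Ro.from_matrix(tool(np.radians(35)).T@R).as_rotvec()))
cv2.imwrite('pics/w14.png',imaging.grab_frame('wrist'))
E
```

```text
14.25 [ 0.00615623 -0.19628915  0.04496655] [ 18.4143931    3.31755915 -14.13002107] [-1.09517407 -2.30833621 -1.69266887] 0.010895677450392622
[-0.07366791  0.11812713 26.22834587]
```

View pics/w14.png

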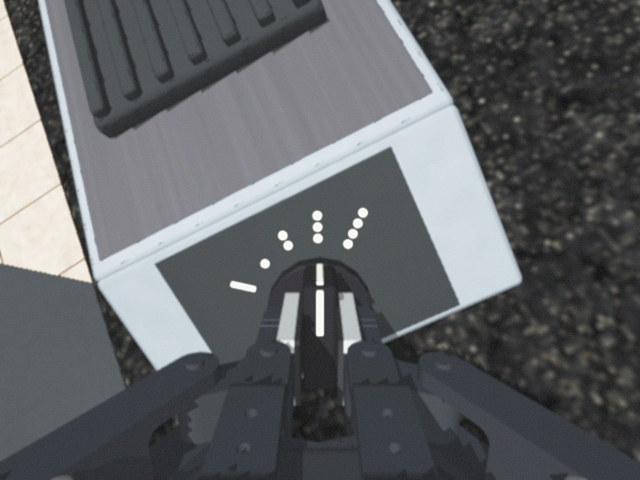

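Emit:
send_rows(
  series=[
    [0,0,0,0,0,0,0],
    [0,0,0,0,0,0,0],
    [0,0,0,0,0,0,0],
    [0,0,-0.15,0,0,0,0],
    [0,0,-0.25,0,0,0,0],
    [0,0,-0.25,0,0,-0.04,0],
    [0,0,0,0,0,-0.05,0],
    [0,0,0,0,0,-0.05,0],
    [0,0,0,0,0,0,0],
    [0,0,0,0,0,0,0],
  ],
)

```text
time: 15.55
ee_pos: [0.4199, -0.2271, 0.1519]
tcp_rot: [-3.126, -0.613, 1.431]
wrist_force: [-0.7, -0.5, -0.1]
gripper_width: 0.0426
```

```bash
python3 - <<'E'
from h import *
s=manip.get_state();print(s['time'],wg(s['ee_pos']),s['wrist_force'],s['gripper_width'])
cv2.imwrite('pics/w15.png',imaging.grab_frame('wrist'))
a=imaging.grab_frame('side')[140:360,220:370];cv2.imwrite('pics/s15.png',cv2.resize(a,None,fx=2.7,fy=2.7))
a=imaging.grab_frame('top')[180:310,160:450];cv2.imwrite('pics/t15.png',cv2.resize(a,None,fx=2.7,fy=2.7))
E
```

```text
15.55 [ 0.00529471 -0.2712484   0.15192218] [-0.7194392  -0.47418095 -0.10358448] 0.04255838762481051
```

View pics/w15.png

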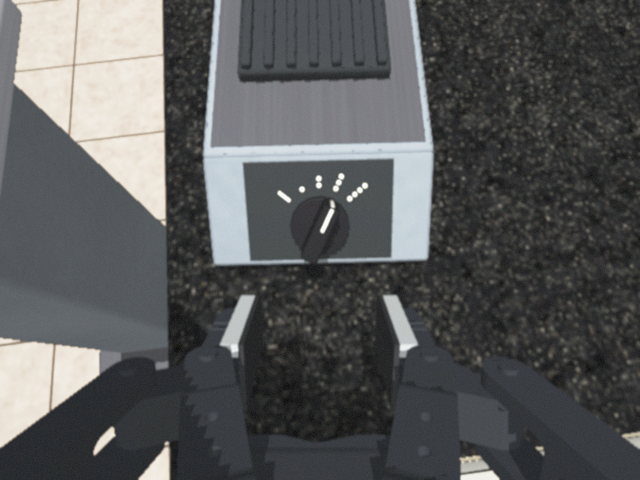

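View pics/s15.png

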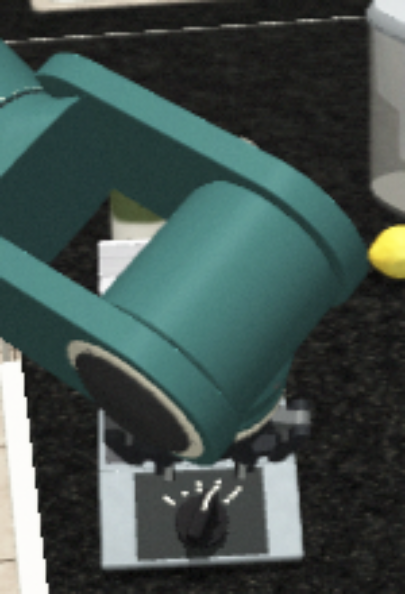

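View pics/t15.png

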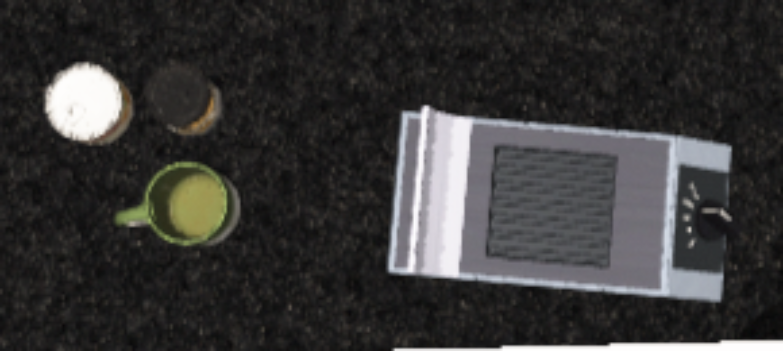

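```bash
python3 -c "
from rig import order
print(order.finish_job())"
```

```text
the job is handed in; nothing more can be done
None
```

The job is done and handed in at about 15.7 s of the 51 s allowed.

- **Plate:** I pushed it up the splash guard until it leaned by itself at about 60°. I then hooked its top edge from behind and tipped it over. The last top and wrist pictures show it on the deck with the ribbed side up, square to the griddle and clear of the guard's foot. I judged flatness from the pictures and did not measure it.
- **Dial:** I turned it from two dots to three. After letting go, the wrist picture shows the pointer at the three-dot mark, at roughly 23° in the image against the nominal 25°.
- **Mug, jar and tin:** In the last top picture all three stand where they began.
- **Robot:** The arm was clear of everything and the wrist force was about 1 N at hand-in. The highest force I read was about 23 N, while turning the dial.

**Disagreement:** two wrist views gave dial positions about 3 mm apart along the panel. I gripped between them. That offset probably explains the sideways load while turning, but the bar held. The closing fingers also pressed the dial's skirt lightly, with about 8 N at the wrist, so I raised them slightly before turning.

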